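# Seat and hold the clamp collar on the spindle flats

### The job

Fit the loose clamp collar (the one with the thumbscrew) onto the upright spindle of the sampler drive, with its thumbscrew pointing at the key guide block on the deck. The collar only goes down on the spindle's two flats, and these start out facing some other way, so feel for the flats with the fingers and turn the spindle so that a flat faces the key guide. Push the collar down until the spring washer under it is fully pressed, and finish like that: still gripping the collar and holding it down against the spring; leave the other things on the bench where they are.

Things in the scene. Friction and masses are not known exactly. Their poses are not given: they have to be found in the camera images.
- drive: sampler drive unit, fixed to the bench: a white box 170 (x) x 150 (y) mm whose deck is 50 mm above the bench; spindle and key guide stand on the deck. Origin on the spindle axis at bench level, z up; its -x axis points from the spindle to the key guide. The box spans x -95 to +75 mm.
- spindle_top (a point): top end of the spindle, on its axis, 144 mm above the bench, fixed on the drive. The spindle is an upright steel shaft, 24 mm in diameter with two opposite parallel flats, 14 mm across the flats, along all the 58 mm that stand above the washer; top chamfered 2.5 mm. It turns endlessly about its axis against 0.08 Nm of friction and stays where left.
- spindle_flats (a point): point on the spindle axis 16 mm below its top; tells nothing of the angle of the flats, which must be felt or seen. Fingers closed on the spindle stop at 14 mm if the flats face the pads, at 24 cos(54 deg - e) mm if they are e off (e below 54 deg), else at 24 mm. At the start the flats' normals are 34 to 90 deg off the line from spindle to key guide.
- key_guide (a point): centre of the hole in the spindle-facing side of the key guide: a fixed aluminium block 24 (x) x 26 (y) mm, 50 mm tall on the deck (top 100 mm above the bench); this point is 58 mm from the spindle axis, 93 mm above the bench.
- washer (a joint): how far the brass spring washer (36 mm across, 3 mm thick, round the foot of the spindle, below the flats) is pressed down, m: 0 free (its top 86 mm above the bench), 0.006 fully pressed (top 80 mm above the bench). Spring: 3 N to start, 12 N at full travel.
- collar: loose aluminium clamp collar, 44 mm in diameter, 26 mm tall, lying flat on the bench, 0.08 to 0.17 kg. Origin at the centre of its underside, z up along the bore, x to the thumbscrew. The bore is 27.6 mm wide with two flats facing along the collar's x, 17 mm apart, edges chamfered 1.5 mm: it passes the spindle only with both pairs of flats parallel within about 8 deg.
- thumbscrew (a point): outer end of the collar's thumbscrew (steel head 16 mm in diameter, 9 mm long, on an 8 mm shank), 40 mm from the collar's axis, 13 mm above its underside.
- spanner: bystander: steel open-ended spanner 150 mm long lying on the bench beside the drive. Origin under its middle.
- vial: bystander: amber glass jar with white cap, 36 mm in diameter, 60 mm tall, standing. Origin at its underside.
- spacer: bystander: plain steel spacer ring, 42 mm outside, 27 mm inside, 12 mm tall, no screw. Origin at the centre of its underside.
- cell_box: bystander: grey plastic box 60 x 90 x 30 mm. Origin at the centre of its underside.
Things that resemble listed ones, but are neither listed nor needed, are in the scene too. What is shaped like the collar but red or turquoise is not meant.

How it is judged:
By the outcome, as a careful person would: the job done as asked, in the order asked, and still so for the second after the job is handed in, while the arm keeps its last pose, push and grip.
It also fails if it takes over 67 s, if anything falls off the work surface, if the arm or the gripper's body presses on something with over 40 N, if the wrist force passes 120 N, or if a joint passes its speed limit or range.

### The arm

A 6-joint arm with a two-finger parallel gripper is mounted at the origin on the work surface. World frame = base frame: x ahead of the robot, y to its left, z up, the work surface at z = 0. Lengths are in mm, angles in rad, forces in N, time in s.
With the tool pointing down it reaches from about 350 to 925 mm from the base axis. Payload 6.4 kg.
Tool frame: the origin (TCP) lies on the centre line of the jaws, within the pads' length; the fingertips stand 11 mm ahead of it and the grasp point (between the pads) lies 8 mm behind it (robot.nose_length is the z of the fingertips in the tool frame, in mm); z points along the fingers, y is the line along which they close (so a half turn about z gives the same grasp; the last joint's range is limited). The gripper opens to 85 mm and grips with 20 to 120 N. Pads are 22 mm wide; open, the fingers measure 114 mm over their backs; the gripper's body (76 mm by 85 mm) begins 54 mm behind the grasp point. The pads swing forward as they close: fully open they stand 13 mm farther back than shut.
Start: joints at [1.116, 0.245, 1.558, -0, 1.339, -0.174], TCP at [180.128, 624.554, 242.29] pointing down, gripper open.
Joint ranges: [-3.13, 3.13], [-1.02, 2.26], [0.13, 2.54], [-0.95, 4.09], [0.21, 2.88], [-2.74, 2.74]. Speed limits (rad/s): [2.57, 2.57, 3.14, 3.14, 3.14, 3.14].

### API

Orientations are given as a unit quaternion [x, y, z, w].
In Python, from plant import robot, vision gives the robot as it stands. The module is installed in compiled form; this text tells all that it offers.
- The arm moves only by the tool servo_tool, never from a script. Its arguments are lists of equal length, an entry for each row: "slide": the shift along the tool's x, y, z in mm, a list of three; "dr": the turn, a rotation vector about the tool's x, y, z in rad, a list of three; "claw": the closure, from 0 (fully open) to 1 (shut). In form: {"slide": [[tx, ty, tz], ...], "dr": [[ax, ay, az], ...], "claw": [claw, ...]}. A call has 1 to 20 rows; each row shifts and turns the commanded pose from where the row before left it, along the tool's axes as they then stand; what a row does not reach is not made up. A row lasts 1/12 s, in which the tool goes at most 41.7 mm and 7.16 degrees, less where a joint would pass 70% of its speed; a pose out of reach is approached as far as the arm can. A call is refused whole if a number of a shift passes 41.7 or a number of a turn 0.125, either way. A call with a gripper value outside its range is refused whole. The fingers move at their own pace and stop on an object; "newtons" is the grip in N (left out, the last holds). Time passes only in rows, so rows that do not move let the fingers close. It gives the time, the measured TCP pose, the force, the opening and the grip force at its end, in the units of the state.
- robot.state(): the state, without advancing time (a new reading comes with each control period).
- vision.camera(name): name is "scene" or "top" or "wrist"; returns a dict with "image" (384x512x3 uint8, red, green, blue), "range_z" (384x512 float32, mm along the optical axis (not along the pixel's ray), 0 where there is no reading), "fovy" (degrees; the focal length in pixels is half the picture's height over the tangent of half this angle, whatever the lens; pixels are square), "cx", "cy" (the principal point, pixels), "distortion" ([k1, k2, p1, p2, k3] as OpenCV has them; the pictures are not rectified), "position" and "rotation" of the camera in the world; the wrist camera has in their place "T_tool_cam" (4x4, takes a point from camera to tool coordinates, whose origin is the TCP and whose axes are the flange's). Camera axes: x right, y down, z forward; pixel columns grow to the right and rows downward; lengths in mm; the calibration is good to about 2 mm. A picture is of the moment at which its call begins: read the wrist's pose just before it.
- robot.sign_off(): hands the job in; it is judged then, once.
The state is a dict: "time_s": time; "joint_positions": joint angles; "qd": joint speeds; "tau": joint torques, N m; "tool_pos": TCP position; "tool_rot": TCP orientation; "ft_force": force on the tool from outside, world axes, zero at the start; "torque": the same for the moment, N m; "width": opening from 0.0 (shut) to 1.0 (fully open); "gripper_force": force on a finger pad.
Only numpy, scipy, OpenCV 4.12 (cv2) and the standard library are available. Lean on these libraries where they do the work, as an engineer would, in place of code of your own. Each camera call takes 0.05 s, during which the arm holds its last target. There are 200 camera calls.

## Working session

There is one attempt and no reset: what is moved stays moved. The work goes in short steps, Python scripts to look and compute and a tool call to move; the robot and the scene stay as the last step left them, time stands still between calls to the robot, and variables do not carry over. Pictures are saved under pics/ and viewed, at most 10 in all, crops included, and the job is handed in when it is done.

Besides the shell and the picture viewer there is one more tool, called after ">>>" by a JSON object that holds its "fn" and its "kwargs", one argument or row to a line. servo_tool: Moves the arm, as the interface text tells. Its arguments: {"type":"object","properties":{"slide":{"type":"array","items":{"type":"array","items":{"type":"number"}}},"dr":{"type":"array","items":{"type":"array","items":{"type":"number"}}},"claw":{"type":"array","items":{"type":"number"}},"newtons":{"type":"number"}},"required":["slide","dr","claw"]}

```bash
mkdir -p pics
cat > h.py <<'E'
import numpy as np, cv2
from plant import robot, vision
from scipy.spatial.transform import Rotation as R
def cam(name):
    s=robot.state(); c=vision.camera(name)
    f=192/np.tan(np.radians(c["fovy"]/2)); c["K"]=np.array([[f,0,c["cx"]],[0,f,c["cy"]],[0,0,1.]])
    if name=="wrist":
        T=np.eye(4); T[:3,:3]=R.from_quat(s["tool_rot"]).as_matrix(); T[:3,3]=s["tool_pos"]
        c["T"]=T@np.array(c["T_tool_cam"])
    else:
        T=np.eye(4); r=np.array(c["rotation"]); T[:3,:3]=r if r.shape==(3,3) else R.from_quat(r).as_matrix(); T[:3,3]=c["position"]; c["T"]=T
    return c
def cloud(c):
    v,u=np.mgrid[0:384,0:512]; p=np.stack([u,v],-1).reshape(-1,1,2).astype(np.float64)
    n=cv2.undistortPoints(p,c["K"],np.array(c["distortion"])).reshape(384,512,2)
    z=c["range_z"].astype(float)
    P=np.dstack([n*z[...,None],z]); W=P@c["T"][:3,:3].T+c["T"][:3,3]; W[z==0]=np.nan
    return W
def save(im,n): cv2.imwrite("pics/"+n,cv2.cvtColor(im,cv2.COLOR_RGB2BGR))
E
python3 - <<'E'
from h import *
s=robot.state(); print({k:np.round(v,3).tolist() for k,v in s.items()}, robot.nose_length)
a=cam("top"); b=cam("scene")
for n,c in (("top",a),("scene",b)): print(n,np.round(c["T"],3).tolist(),c["fovy"],c["distortion"]); np.savez(n+".npz",W=cloud(c),im=c["image"])
save(cv2.resize(a["image"],(800,600)),"top1.png"); save(cv2.resize(b["image"],(800,600)),"scene1.png")
E
```

```text
{'time_s': 0.0, 'joint_positions': [1.116, 0.246, 1.559, -0.0, 1.339, -0.174], 'qd': [-0.001, -0.001, -0.001, 0.0, 0.002, 0.0], 'tau': [-0.001, -42.951, -32.612, -0.0, 0.005, -0.0], 'tool_pos': [179.869, 624.061, 241.17], 'tool_rot': [0.14, 0.99, -0.001, -0.0], 'ft_force': [-0.037, 0.557, 0.448], 'torque': [-0.013, 0.017, 0.02], 'gripper_force': 0.0, 'width': 1.002} 11.0
top [[0.025, -0.989, 0.143, 477.0], [-1.0, -0.026, -0.005, -8.234], [0.008, -0.143, -0.99, 909.831], [0.0, 0.0, 0.0, 1.0]] 56.664024748432 [-0.05833964  0.          0.          0.          0.        ]
scene [[0.782, 0.42, -0.46, 1058.857], [0.623, -0.534, 0.571, -582.829], [-0.006, -0.734, -0.679, 792.882], [0.0, 0.0, 0.0, 1.0]] 57.84412854523098 [-0.10305074  0.          0.          0.          0.        ]
```

View pics/top1.png

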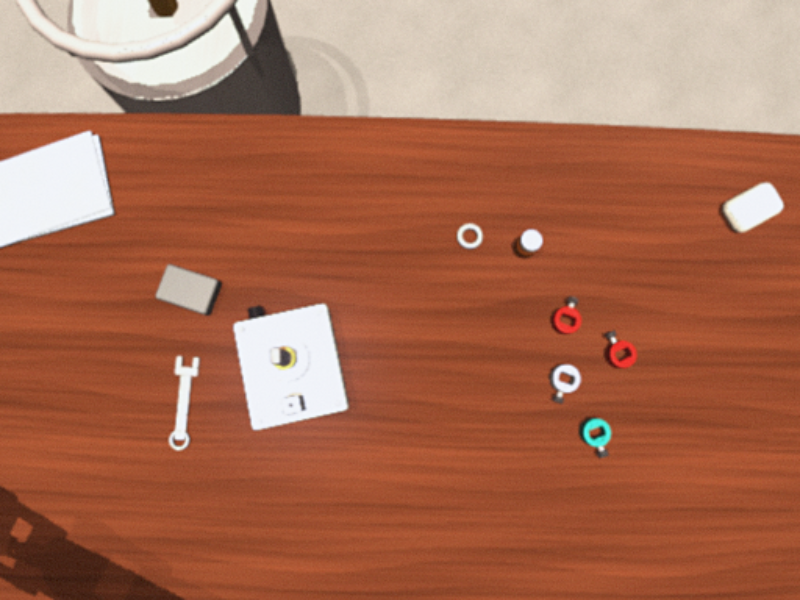

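View pics/scene1.png

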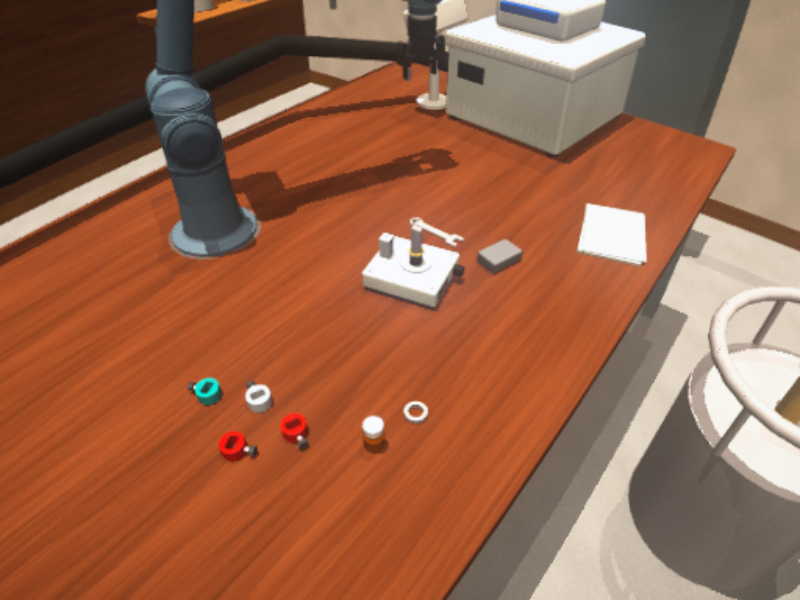

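The top view shows these candidates:
- Bare aluminium ring with a thumbscrew at (566,379), screw at (559,397).
- Red ones at (567,320) and (622,353).
- A turquoise one at (597,433).
- A screwless spacer ring at (470,236).

Only the aluminium ring with the screw fits the description. The drive is at (290,365), with the key guide at (293,404) and the spindle at (282,356).

Run:
```python
from h import *
d=np.load("top.npz"); W=d["W"]; im=d["im"].astype(int)
sc=np.load("scene.npz")["W"].reshape(-1,3)
def reg(u0,u1,v0,v1): return W[int(v0*.64):int(v1*.64),int(u0*.64):int(u1*.64)].reshape(-1,3)
bench=reg(380,450,450,550); print("bench z",np.nanmedian(bench[:,2]))
# collar top
r=reg(540,592,355,410); t=r[(r[:,2]>20)]; print("collar top pts",len(t),t.mean(0),np.median(t[:,2]))
c,rad=cv2.minEnclosingCircle(t[t[:,2]>22][:,:2].astype(np.float32)); print(c,rad)
s=r[(r[:,2]>4)]; print("all",s.min(0),s.max(0))
far=s[np.hypot(*(s[:,:2]-c).T)>24]; print("screw",len(far),far.mean(0))
# deck
r=reg(220,360,295,440); k=r[(r[:,2]>44)&(r[:,2]<56)]; rect=cv2.minAreaRect(k[:,:2].astype(np.float32)); print("deck",rect,np.median(k[:,2]))
for P,n in((r,"top"),(sc,"scene")):
    kg=P[(P[:,2]>94)&(P[:,2]<105)&(abs(P[:,0]-rect[0][0])<100)&(abs(P[:,1]-rect[0][1])<100)]
    st=P[(P[:,2]>138)&(P[:,2]<150)&(abs(P[:,0]-rect[0][0])<100)&(abs(P[:,1]-rect[0][1])<100)]
    print(n,"kg",len(kg),np.median(kg,0),"st",len(st),np.median(st,0) if len(st) else 0)
    if len(kg)>4: print(cv2.minAreaRect(kg[:,:2].astype(np.float32)))
x,y=int(566*.64),int(385*.64); a=d["im"][y-35:y+35,x-45:x+45]
x,y=int(290*.64),int(365*.64); b=d["im"][y-35:y+35,x-45:x+45]
save(cv2.resize(np.hstack([a,b]),None,fx=4,fy=4,interpolation=cv2.INTER_CUBIC),"crop1.png")
```

```text
bench z -0.6964139670160421
collar top pts 176 [ 500.19602461 -283.37548969   24.96168232] 25.181607262717762
(493.2841796875, -284.8500061035156) 29.245519638061523
all [ 460.81390462 -304.67166228    4.01934138] [ 523.84916448 -263.44679624   28.85030498]
screw 72 [ 497.26444299 -277.74205956   19.89401407]
deck ((509.0702819824219, 152.0036163330078), (170.13026428222656, 148.73834228515625), 14.068289756774902) 49.21957463281848
top kg 136 [451.03633886 136.15077887  99.13341973] st 65 [519.52061549 153.12195738 142.77532203]
((483.3669128417969, 144.19046020507812), (91.3604965209961, 26.722774505615234), 13.601284980773926)
scene kg 64 [459.59181378 143.08177201  99.83115608] st 27 [522.60381911 153.97637468 144.03592345]
((485.24420166015625, 149.5953369140625), (93.38296508789062, 25.759342193603516), 16.66630744934082)
```

View pics/crop1.png

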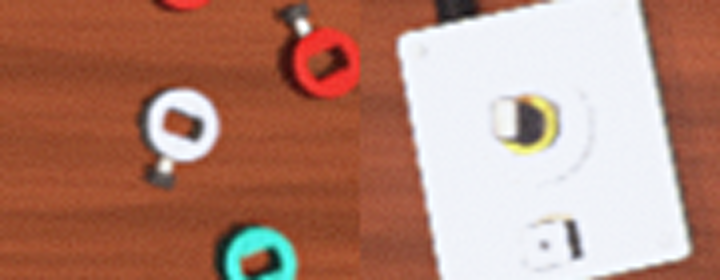

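The crop confirms the bare-aluminium collar with its thumbscrew. The right half shows the spindle and the key guide (block with the dot). I'll go over the spindle first.

>>> {"fn": "servo_tool", "kwargs": {
  "slide": [
    [-22.8,-17.9,0],
    [-22.8,-17.9,0],
    [-22.8,-17.9,0],
    [-22.8,-17.9,0],
    [-22.8,-17.9,0],
    [-22.8,-17.9,0],
    [-22.8,-17.9,0],
    [-22.8,-17.9,0],
    [-22.8,-17.9,0],
    [-22.8,-17.9,0],
    [-22.8,-17.9,0],
    [-22.8,-17.9,0],
    [-22.8,-17.9,0],
    [-22.8,-17.9,0],
    [-22.8,-17.9,0],
    [-22.8,-17.9,0],
    [-22.8,-17.9,0],
    [-22.8,-17.9,0],
    [-22.8,-17.9,0],
    [-22.8,-17.9,0]
  ],
  "dr": [
    [0,0,0],
    [0,0,0],
    [0,0,0],
    [0,0,0],
    [0,0,0],
    [0,0,0],
    [0,0,0],
    [0,0,0],
    [0,0,0],
    [0,0,0],
    [0,0,0],
    [0,0,0],
    [0,0,0],
    [0,0,0],
    [0,0,0],
    [0,0,0],
    [0,0,0],
    [0,0,0],
    [0,0,0],
    [0,0,0]
  ],
  "claw": [0,0,0,0,0,0,0,0,0,0,0,0,0,0,0,0,0,0,0,0]
}}

```text
time_s: 1.77
tool_pos: [519.4, 152.9, 241.9]
tool_rot: [0.14, 0.99, -0.0, -0.0]
ft_force: [0.5, 0.6, -0.6]
width: 1.001
gripper_force: 0.0
```

Run:
```python
from h import *
s=robot.state(); print(s["time_s"],np.round(s["tool_pos"],1),np.round(s["tool_rot"],4),np.round(s["joint_positions"],3))
c=cam("wrist"); print(np.round(c["T_tool_cam"],3).tolist(),c["fovy"],np.round(c["T"],3).tolist())
W=cloud(c); np.savez("w1.npz",W=W,im=c["image"],K=c["K"],T=c["T"],D=c["distortion"])
P=W.reshape(-1,3); print(np.nanmin(P,0),np.nanmax(P,0))
for lo,hi in((94,105),(138,150)):
    m=(P[:,2]>lo)&(P[:,2]<hi); q=P[m]; print(lo,len(q), np.median(q,0) if len(q) else 0)
    if len(q)>5: print(cv2.minAreaRect(q[:,:2].astype(np.float32)))
save(cv2.resize(c["image"],(800,600)),"w1.png")
```

```text
1.7667 [519.4 152.9 241.9] [ 1.400e-01  9.902e-01 -1.000e-04 -4.000e-04] [ 0.077 -0.009  1.836  0.     1.315 -1.213]
[[0.0, -0.965, -0.262, 66.671], [1.0, 0.0, -0.0, -0.32], [0.0, -0.262, 0.965, -131.944], [0.0, 0.0, 0.0, 1.0]] 58.90771812744547 [[0.277, 0.928, 0.251, 455.363], [0.961, -0.267, -0.073, 171.071], [-0.001, 0.261, -0.965, 373.864], [0.0, 0.0, 0.0, 1.0]]
[ 265.03334063 -285.35690455   -3.29006891] [913.23647102 476.36962532 328.52359723]
94 1112 [450.23690531 139.91696676 100.26423216]
((481.61126708984375, 146.67674255371094), (91.91549682617188, 26.396682739257812), 13.785099029541016)
138 626 [516.54384706 156.42000891 143.63795716]
((517.4827270507812, 156.11007690429688), (23.9207763671875, 14.249032020568848), 5.601284027099609)
```

View pics/w1.png

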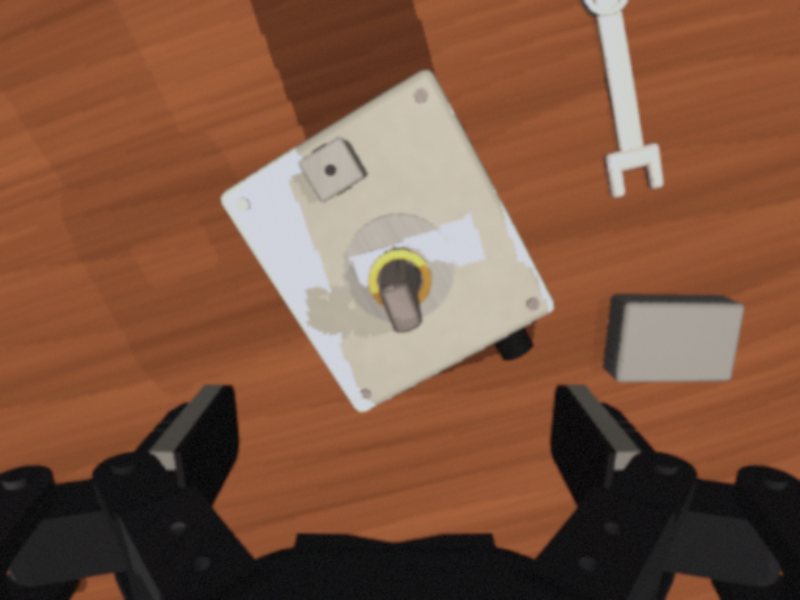

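The wrist view shows the spindle top near (403,305), a 24x14 rectangle with its long axis at about 5.6°, so the flat normals are at about 95.6°. The key guide is at (330,170) and the drive yaw is about 14°. I'll turn the jaws to 95.6°, go down and feel the flats.

>>> {"fn": "servo_tool", "kwargs": {
  "slide": [
    [0,0,0],
    [0,0,0],
    [0,0,0],
    [0,0,0],
    [0.9,2.2,20],
    [0,0,25],
    [0,0,25],
    [0,0,25],
    [0,0,25],
    [0,0,0],
    [0,0,0],
    [0,0,0],
    [0,0,0],
    [0,0,0],
    [0,0,0],
    [0,0,0],
    [0,0,0],
    [0,0,0]
  ],
  "dr": [
    [0,0,-0.095],
    [0,0,-0.095],
    [0,0,-0.095],
    [0,0,-0.095],
    [0,0,0],
    [0,0,0],
    [0,0,0],
    [0,0,0],
    [0,0,0],
    [0,0,0],
    [0,0,0],
    [0,0,0],
    [0,0,0],
    [0,0,0],
    [0,0,0],
    [0,0,0],
    [0,0,0],
    [0,0,0]
  ],
  "claw": [0,0,0,0,0,0,0,0,0,0,1,1,1,1,1,1,1,1],
  "newtons": 20
}}

```text
time_s: 3.32
tool_pos: [518.6, 156.2, 123.4]
tool_rot: [-0.05, 0.999, -0.0, 0.001]
ft_force: [-1.1, -1.2, 5.6]
width: 0.164
gripper_force: 23.3
```

```bash
cat > st.py <<'E'
from h import *
s=robot.state(); M=R.from_quat(s["tool_rot"]).as_matrix()
print(round(s["time_s"],2),np.round(s["tool_pos"],2),"yaw_y",round(np.degrees(np.arctan2(M[1,1],M[0,1])),2),"z",np.round(M[:,2],4),"q",np.round(s["joint_positions"],2))
print("F",np.round(s["ft_force"],2),"Ftool",np.round(M.T@s["ft_force"],2),"M",np.round(s["torque"],3),"w",round(s["width"],3),round(s["width"]*85,1),s["gripper_force"])
E
python3 st.py
```

```text
3.32 [518.55 156.18 123.35] yaw_y 95.68 z [ 1.3e-03 -3.0e-04 -1.0e+00] q [ 0.08  0.14  1.92 -0.    1.09 -1.59]
F [-1.12 -1.24  5.57] Ftool [ 1.23 -1.12 -5.57] M [-0.243  0.236 -0.031] w 0.164 14.0 23.31165003357455
```

Width 14.0 mm, so the flats are felt facing the pads. I'll turn them by 1.426 rad to the 14° line.

>>> {"fn": "servo_tool", "kwargs": {
  "slide": [
    [0,1.2,0],
    [0,0,0],
    [0,0,0],
    [0,0,0],
    [0,0,0],
    [0,0,0],
    [0,0,0],
    [0,0,0],
    [0,0,0],
    [0,0,0],
    [0,0,0],
    [0,0,0],
    [0,0,0],
    [0,0,0],
    [0,0,0],
    [0,0,0],
    [0,0,0],
    [0,0,0]
  ],
  "dr": [
    [0,0,0],
    [0,0,0.1019],
    [0,0,0.1019],
    [0,0,0.1019],
    [0,0,0.1019],
    [0,0,0.1019],
    [0,0,0.1019],
    [0,0,0.1019],
    [0,0,0.1019],
    [0,0,0.1019],
    [0,0,0.1019],
    [0,0,0.1019],
    [0,0,0.1019],
    [0,0,0.1019],
    [0,0,0.1019],
    [0,0,0],
    [0,0,0],
    [0,0,0]
  ],
  "claw": [1,1,1,1,1,1,1,1,1,1,1,1,1,1,1,1,1,1],
  "newtons": 40
}}

```text
time_s: 4.82
tool_pos: [518.5, 156.1, 123.4]
tool_rot: [0.616, 0.788, -0.001, 0.001]
ft_force: [-2.1, -7.6, 7.7]
width: 0.158
gripper_force: 42.8
```

```bash
python3 st.py
```

```text
4.82 [518.48 156.1  123.43] yaw_y 13.95 z [ 8.e-04 -3.e-03 -1.e+00] q [ 0.08  0.14  1.92 -0.    1.09 -0.16]
F [-2.1  -7.61  7.71] Ftool [-6.9  -3.87 -7.69] M [-1.051  0.377 -0.098] w 0.158 13.4 42.7784377138596
```

>>> {"fn": "servo_tool", "kwargs": {
  "slide": [
    [0,0,0],
    [0,0,0],
    [0,0,0],
    [0,0,0],
    [0,0,0],
    [0,0,-30],
    [0,0,-30],
    [0,0,-30],
    [0,0,-30],
    [0,0,0],
    [0,0,0]
  ],
  "dr": [
    [0,0,0],
    [0,0,0],
    [0,0,0],
    [0,0,0],
    [0,0,0],
    [0,0,0],
    [0,0,0],
    [0,0,0],
    [0,0,0],
    [0,0,0],
    [0,0,0]
  ],
  "claw": [0,0,0,0,0,0,0,0,0,0,0]
}}

```text
time_s: 5.73
tool_pos: [518.9, 157.8, 244.5]
tool_rot: [0.616, 0.788, 0.002, 0.002]
ft_force: [-0.1, 0.1, -0.6]
width: 0.999
gripper_force: 0.0
```

```bash
cat > sp.py <<'E'
from h import *
c=cam("wrist"); W=cloud(c); P=W.reshape(-1,3)
for lo,hi,r in((94,105,200),(138,150,40),(45,55,200)):
    q=P[(P[:,2]>lo)&(P[:,2]<hi)&(np.hypot(P[:,0]-518,P[:,1]-156)<r)]; print(lo,len(q),np.round(np.median(q,0),1),cv2.minAreaRect(q[:,:2].astype(np.float32)))
    if lo==94:
        k=q[np.hypot(q[:,0]-518,q[:,1]-156)>45]; print("kg",cv2.minAreaRect(k[:,:2].astype(np.float32)))
E
python3 st.py; python3 sp.py
```

```text
5.73 [518.95 157.76 244.52] yaw_y 13.96 z [ 4.6e-03  5.0e-04 -1.0e+00] q [ 0.09 -0.01  1.83  0.    1.31 -0.16]
F [-0.07  0.13 -0.59] Ftool [ 0.14 -0.04  0.59] M [ 0.033 -0.06   0.014] w 0.999 85.0 0.0
94 930 [451.3 140.7 100.2] ((481.229248046875, 146.90057373046875), (89.25347900390625, 26.059120178222656), 13.0990571975708)
kg ((450.1370544433594, 139.66574096679688), (25.40781021118164, 26.059120178222656), 13.0990571975708)
138 616 [517.6 157.4 143.6] ((517.9048461914062, 156.419921875), (13.840582847595215, 23.93433380126953), 13.545967102050781)
45 21765 [506.5 168.1  50.3] ((507.41632080078125, 154.46629333496094), (169.64308166503906, 148.5914306640625), 13.867242813110352)
```

Wrist re-measure: the spindle rectangle's flats are at 13.5° against 13.9° for the drive, so the spindle is aligned. Now to the collar.

>>> {"fn": "servo_tool", "kwargs": {
  "slide": [
    [-30.3,-8.8,0],
    [-30.3,-8.8,0],
    [-30.3,-8.8,0],
    [-30.3,-8.8,0],
    [-30.3,-8.8,9],
    [-30.3,-8.8,9],
    [-30.3,-8.8,9],
    [-30.3,-8.8,9],
    [-30.3,-8.8,9],
    [-30.3,-8.8,9],
    [-30.3,-8.8,9],
    [-30.3,-8.8,9],
    [-30.3,-8.8,9],
    [-30.3,-8.8,9],
    [0,0,0],
    [0,0,0],
    [0,0,0],
    [0,0,0],
    [0,0,0],
    [0,0,0]
  ],
  "dr": [
    [0,0,0],
    [0,0,0],
    [0,0,0],
    [0,0,0],
    [0,0,0],
    [0,0,0],
    [0,0,0],
    [0,0,0],
    [0,0,0],
    [0,0,0],
    [0,0,0],
    [0,0,0],
    [0,0,0],
    [0,0,0],
    [0,0,-0.12],
    [0,0,-0.12],
    [0,0,-0.12],
    [0,0,-0.12],
    [0,0,-0.12],
    [0,0,-0.12]
  ],
  "claw": [0,0,0,0,0,0,0,0,0,0,0,0,0,0,0,0,0,0,0,0]
}}

```text
time_s: 7.45
tool_pos: [499.3, -282.9, 149.8]
tool_rot: [0.296, 0.955, 0.001, -0.002]
ft_force: [-0.5, -0.1, 0.3]
width: 0.999
gripper_force: 0.0
```

```bash
python3 st.py
python3 - <<'E'
from h import *
c=cam("wrist"); W=cloud(c); im=c["image"]; np.savez("w3.npz",W=W,im=im)
hsv=cv2.cvtColor(im,cv2.COLOR_RGB2HSV)
P=W.reshape(-1,3); gray=(hsv[...,1].reshape(-1)<90)
m=(P[:,2]>4)&(P[:,2]<32)&(np.hypot(P[:,0]-502,P[:,1]+284)<48)&gray
q=P[m]
top=q[(q[:,2]>24)]
ctr=np.array([502,-284.])
for i in range(4):
    t=top[np.hypot(*(top[:,:2]-ctr).T)<24]; ctr,r=cv2.minEnclosingCircle(t[:,:2].astype(np.float32)); ctr=np.array(ctr); print(ctr,r,len(t),np.median(t[:,2]))
s=q[(np.hypot(*(q[:,:2]-ctr).T)>26)&(q[:,2]>8)]; d=np.median(s[:,:2],0)-ctr; print("screw",len(s),np.median(s,0),np.degrees(np.arctan2(d[1],d[0])))
# bore: pixels inside, low z
b=P[(np.hypot(P[:,0]-ctr[0],P[:,1]-ctr[1])<16)&(P[:,2]<10)]; print("bore",len(b),cv2.minAreaRect(b[:,:2].astype(np.float32)) if len(b)>4 else 0)
save(cv2.resize(im,(800,600)),"w3.png")
E
```

```text
7.45 [ 499.32 -282.88  149.76] yaw_y 55.53 z [-0.0033  0.0029 -1.    ] q [-0.71  0.17  1.82  0.    1.15 -1.68]
F [-0.5  -0.08  0.27] Ftool [ 0.37 -0.35 -0.27] M [-0.022  0.008  0.002] w 0.999 84.9 0.0
[ 499.79779053 -283.425354  ] 21.891658782958984 1638 25.895902874973075
[ 499.79779053 -283.425354  ] 21.891658782958984 1639 25.895770760031496
[ 499.79779053 -283.425354  ] 21.891658782958984 1639 25.895770760031496
[ 499.79779053 -283.425354  ] 21.891658782958984 1639 25.895770760031496
screw 310 [ 466.88804494 -272.93240995   19.61268022] 162.31563689933566
bore 486 ((502.4974060058594, -284.6038818359375), (26.920778274536133, 12.031160354614258), 71.72940826416016)
```

View pics/w3.png

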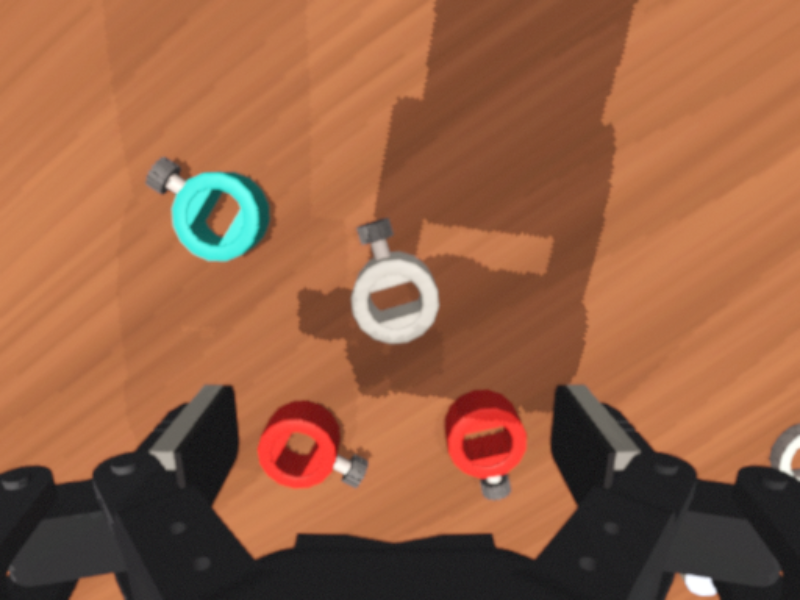

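The wrist view shows the collar at (395,298) with its screw at (375,232), at about 162°. The reds at (300,447) and (486,440) and the turquoise at (217,215) are clear of the fingers. I'll grip across the screw axis.

>>> {"fn": "servo_tool", "kwargs": {
  "slide": [
    [0,0,10],
    [0,0,15],
    [0,0,20],
    [-0.6,-0.3,25],
    [0,0,25],
    [0,0,20],
    [0,0,15],
    [0,0,8],
    [0,0,2.8],
    [0,0,0],
    [0,0,0],
    [0,0,0],
    [0,0,0],
    [0,0,0],
    [0,0,0],
    [0,0,0],
    [0,0,0]
  ],
  "dr": [
    [0,0,-0.096],
    [0,0,-0.096],
    [0,0,-0.096],
    [0,0,0],
    [0,0,0],
    [0,0,0],
    [0,0,0],
    [0,0,0],
    [0,0,0],
    [0,0,0],
    [0,0,0],
    [0,0,0],
    [0,0,0],
    [0,0,0],
    [0,0,0],
    [0,0,0],
    [0,0,0]
  ],
  "claw": [0,0,0,0,0,0,0,0,0,0,1,1,1,1,1,1,1],
  "newtons": 60
}}

```text
time_s: 8.92
tool_pos: [501.8, -285.1, 12.9]
tool_rot: [0.159, 0.987, -0.001, 0.001]
ft_force: [-1.1, 0.4, 7.0]
width: 0.495
gripper_force: 61.6
```

```bash
python3 st.py
```

```text
8.92 [ 501.83 -285.1    12.86] yaw_y 71.69 z [ 0.0018 -0.0015 -1.    ] q [-0.71  0.39  1.85  0.    0.9  -1.96]
F [-1.14  0.44  7.03] Ftool [ 1.21  0.05 -7.03] M [0.067 0.086 0.001] w 0.495 42.0 61.57477850106042
```

>>> {"fn": "servo_tool", "kwargs": {
  "slide": [
    [0,0,-5],
    [0,0,-15],
    [0,0,-30],
    [0,0,-30],
    [0,0,-30],
    [0,0,-30],
    [0,0,-30],
    [0,0,-20],
    [0,0,0],
    [0,0,0]
  ],
  "dr": [
    [0,0,0],
    [0,0,0],
    [0,0,0],
    [0,0,0],
    [0,0,0],
    [0,0,0],
    [0,0,0],
    [0,0,0],
    [0,0,0],
    [0,0,0]
  ],
  "claw": [1,1,1,1,1,1,1,1,1,1]
}}

```text
time_s: 9.75
tool_pos: [501.1, -284.5, 202.2]
tool_rot: [0.159, 0.987, -0.0, 0.001]
ft_force: [-0.0, 1.0, -2.5]
width: 0.496
gripper_force: 61.1
```

```bash
python3 st.py
cat > hand.py <<'E'
from h import *
import sys
s=robot.state(); M=R.from_quat(s["tool_rot"]).as_matrix(); c=cam("wrist"); W=cloud(c); im=c["image"]
L=(W-np.array(s["tool_pos"]))@M  # tool coords
P=L.reshape(-1,3); hsv=cv2.cvtColor(im,cv2.COLOR_RGB2HSV).reshape(-1,3)
near=(np.abs(P[:,0])<60)&(np.abs(P[:,1])<19)&(P[:,2]>-25)&(P[:,2]<25)
q=P[near]; print("n",len(q),"z hist",np.histogram(q[:,2],bins=np.arange(-25,26,5))[0])
t=q[(q[:,0]<24)]; zt=np.percentile(t[:,2],5); print("zmin",zt)
top=t[(np.abs(t[:,2]-zt)<4)]; print("top n",len(top),top.min(0),top.max(0),np.median(top[:,2]))
sc=q[(q[:,0]>26)]; print("screw",len(sc),np.round(np.median(sc,0),1),sc.min(0),sc.max(0))
far=sc[sc[:,0]>32]; 
if len(far): print("head y-mid",(far[:,1].min()+far[:,1].max())/2, far[:,1].min(),far[:,1].max(), "tip x",np.percentile(far[:,0],97))
save(cv2.resize(im,(800,600)),sys.argv[1]); np.savez("hand.npz",L=L,im=im)
E
python3 hand.py hand1.png
```

```text
9.75 [ 501.11 -284.45  202.16] yaw_y 71.7 z [ 0.0013 -0.0011 -1.    ] q [-0.71  0.11  1.78 -0.    1.24 -1.96]
F [-0.04  1.02 -2.5 ] Ftool [0.37 0.96 2.49] M [-0.02   0.026  0.   ] w 0.496 42.2 61.13700597771579
n 10487 z hist [   0    8 6081 1713 1337  693  547  108    0    0]
zmin -14.002640735527317
top n 6080 [-20.1847315  -18.99827637 -15.53821243] [ 23.962231    18.99616814 -10.02817928] -13.012929415396702
screw 1511 [37.4 -0.5 -6.2] [ 26.02215201  -9.07121903 -10.92108773] [42.25371523  7.93671709  7.92273266]
head y-mid -0.5672509721775367 -9.07121903144188 7.936717087086806 tip x 41.98705738344423
```

View pics/hand1.png

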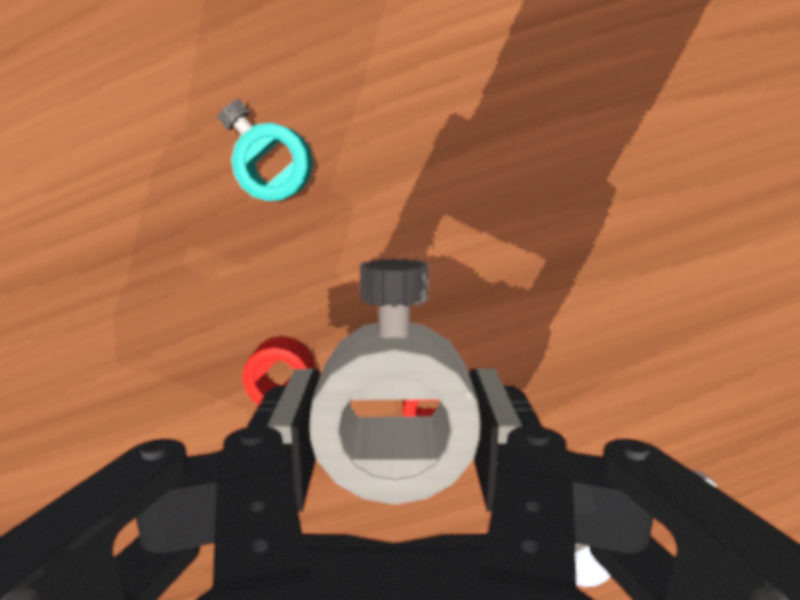

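The collar sits centred in the hand, at (395,425) with its screw at (395,282). Its axis is about 1.9 mm along tool +x, the screw points along tool x, and its underside is at tool z +13. I'll turn and carry it over the spindle.

>>> {"fn": "servo_tool", "kwargs": {
  "slide": [
    [0,0,0],
    [0,0,0],
    [0,0,0],
    [0,0,0],
    [0,0,0],
    [-9.5,32.6,0],
    [-9.5,32.6,0],
    [-9.5,32.6,0],
    [-9.5,32.6,0],
    [-9.5,32.6,0],
    [-9.5,32.6,0],
    [-9.5,32.6,0],
    [-9.5,32.6,0],
    [-9.5,32.6,0],
    [-9.5,32.6,0],
    [-9.5,32.6,0],
    [-9.5,32.6,0],
    [-9.5,32.6,0],
    [0,0,0],
    [0,0,0]
  ],
  "dr": [
    [0,0,-0.1124],
    [0,0,-0.1124],
    [0,0,-0.1124],
    [0,0,-0.1124],
    [0,0,-0.1124],
    [0,0,0],
    [0,0,0],
    [0,0,0],
    [0,0,0],
    [0,0,0],
    [0,0,0],
    [0,0,0],
    [0,0,0],
    [0,0,0],
    [0,0,0],
    [0,0,0],
    [0,0,0],
    [0,0,0],
    [0,0,0],
    [0,0,0]
  ],
  "claw": [1,1,1,1,1,1,1,1,1,1,1,1,1,1,1,1,1,1,1,1],
  "newtons": 80
}}

```text
time_s: 11.47
tool_pos: [517.3, 158.0, 198.8]
tool_rot: [-0.123, 0.992, -0.0, -0.002]
ft_force: [-0.2, -0.4, -1.2]
width: 0.487
gripper_force: 83.5
```

```bash
python3 st.py
cat > fit.py <<'E'
from h import *
import sys
s=robot.state(); M=R.from_quat(s["tool_rot"]).as_matrix(); c=cam("wrist"); W=cloud(c)
P=((W-np.array(s["tool_pos"]))@M).reshape(-1,3); Z=W.reshape(-1,3)[:,2]; X=W.reshape(-1,3)
top=P[(P[:,2]<-9)&(P[:,2]>-18)&(abs(P[:,1])<21.8)&(abs(P[:,0])<26)]
print("collar x range",np.percentile(top[:,0],[.3,99.7]),top[:,2].mean())
m=(Z>138)&(Z<148)&(np.abs(P[:,0])<30)&(np.abs(P[:,1])<30); q=P[m]
print("spindle top seen in tool frame",len(q)); 
if len(q)>5: print(q.min(0),q.max(0),cv2.minAreaRect(q[:,:2].astype(np.float32)))
k=X[(Z>97)&(Z<104)&(np.hypot(X[:,0]-450.5,X[:,1]-139.5)<25)]
if len(k)>5: print("kg",cv2.minAreaRect(k[:,:2].astype(np.float32)))
h=P[(P[:,0]>33)&(P[:,0]<46)&(abs(P[:,1])<12)&(P[:,2]>-12)&(P[:,2]<10)]; print("head y",np.percentile(h[:,1],[1,99]),"x",np.percentile(h[:,0],98))
E
python3 fit.py
```

```text
11.47 [517.34 157.95 198.75] yaw_y 104.08 z [-4.9e-03 -7.0e-04 -1.0e+00] q [ 0.09  0.04  1.87 -0.    1.24 -1.73]
F [-0.2  -0.39 -1.22] Ftool [ 0.28 -0.33  1.23] M [ 0.008 -0.057  0.014] w 0.487 41.4 83.53156224761733
collar x range [-18.80664566  23.75602377] -12.818337673655472
spindle top seen in tool frame 0
kg ((450.1915588378906, 139.1769561767578), (25.46471405029297, 26.215696334838867), 14.041930198669434)
head y [-8.40269342  7.95766317] x 42.1721267091
```

>>> {"fn": "servo_tool", "kwargs": {
  "slide": [
    [-2.4,-1.9,10],
    [0,0,15],
    [0,0,10],
    [0,0,3],
    [0,0,0],
    [0,0,0],
    [0,0,0]
  ],
  "dr": [
    [0,0,0],
    [0,0,0],
    [0,0,0],
    [0,0,0],
    [0,0,0],
    [0,0,0],
    [0,0,0]
  ],
  "claw": [1,1,1,1,1,1,1]
}}

```text
time_s: 12.1
tool_pos: [522.3, 155.2, 164.2]
tool_rot: [-0.121, 0.993, -0.0, 0.001]
ft_force: [-0.2, 0.1, -1.9]
width: 0.485
gripper_force: 83.5
```

```bash
python3 st.py; python3 fit.py
python3 - <<'E'
from h import *
c=cam("wrist"); save(c["image"][130:360,130:390].repeat(2,0).repeat(2,1),"fit1.png")
E
```

```text
12.1 [522.35 155.18 164.15] yaw_y 103.87 z [ 1.2e-03  1.0e-04 -1.0e+00] q [ 0.08  0.09  1.89 -0.    1.17 -1.73]
F [-0.25  0.12 -1.9 ] Ftool [0.21 0.17 1.9 ] M [-0.009  0.034 -0.02 ] w 0.485 41.2 83.45928395060582
collar x range [-18.83752897  23.74146627] -12.816735062720468
spindle top seen in tool frame 0
kg ((449.9253234863281, 138.79519653320312), (25.84933090209961, 25.8402099609375), 13.93871021270752)
head y [-8.39922613  7.93833794] x 42.1564601365822
```

View pics/fit1.png

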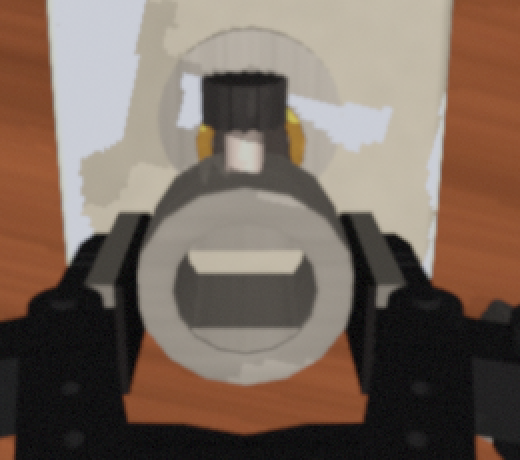

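The crop shows the collar held square, screw towards the guide. The previous correction chased unsettled motion, so I'll undo it and settle.

>>> {"fn": "servo_tool", "kwargs": {
  "slide": [
    [2,1.9,0],
    [0,0,0],
    [0,0,0],
    [0,0,0],
    [0,0,0],
    [0,0,0],
    [0,0,0],
    [0,0,0]
  ],
  "dr": [
    [0,0,0],
    [0,0,0],
    [0,0,0],
    [0,0,0],
    [0,0,0],
    [0,0,0],
    [0,0,0],
    [0,0,0]
  ],
  "claw": [1,1,1,1,1,1,1,1]
}}

```text
time_s: 12.87
tool_pos: [519.4, 156.8, 163.5]
tool_rot: [-0.121, 0.993, 0.0, -0.0]
ft_force: [-0.4, -0.5, -0.6]
width: 0.487
gripper_force: 83.5
```

```bash
python3 st.py
```

```text
12.87 [519.43 156.79 163.46] yaw_y 103.9 z [-1.e-04  0.e+00 -1.e+00] q [ 0.08  0.08  1.89  0.    1.17 -1.73]
F [-0.35 -0.47 -0.63] Ftool [ 0.45 -0.37  0.63] M [-0.003  0.042 -0.004] w 0.487 41.4 83.45073363734627
```

>>> {"fn": "servo_tool", "kwargs": {
  "slide": [
    [-0.5,0,3],
    [0,0,3],
    [0,0,3],
    [0,0,3],
    [0,0,3],
    [0,0,0],
    [0,0,0]
  ],
  "dr": [
    [0,0,0],
    [0,0,0],
    [0,0,0],
    [0,0,0],
    [0,0,0],
    [0,0,0],
    [0,0,0]
  ],
  "claw": [1,1,1,1,1,1,1]
}}

```text
time_s: 13.45
tool_pos: [519.7, 156.9, 148.1]
tool_rot: [-0.121, 0.993, 0.0, -0.0]
ft_force: [0.5, -0.1, -1.0]
width: 0.492
gripper_force: 83.4
```

```bash
python3 st.py
```

```text
13.45 [519.71 156.91 148.12] yaw_y 103.9 z [-7.e-04 -0.e+00 -1.e+00] q [ 0.08  0.1   1.9   0.    1.14 -1.73]
F [ 0.53 -0.09 -0.99] Ftool [-0.49 -0.21  0.99] M [-0.018  0.035 -0.039] w 0.492 41.8 83.44978288464517
```

The underside is at 135 mm, 9 mm below the spindle top, with no force, so it's on the flats. Going down.

>>> {"fn": "servo_tool", "kwargs": {
  "slide": [
    [0,0,4],
    [0,0,5],
    [0,0,5],
    [0,0,5],
    [0,0,5],
    [0,0,5],
    [0,0,5],
    [0,0,5],
    [0,0,4],
    [0,0,3],
    [0,0,0],
    [0,0,0],
    [0,0,0]
  ],
  "dr": [
    [0,0,0],
    [0,0,0],
    [0,0,0],
    [0,0,0],
    [0,0,0],
    [0,0,0],
    [0,0,0],
    [0,0,0],
    [0,0,0],
    [0,0,0],
    [0,0,0],
    [0,0,0],
    [0,0,0]
  ],
  "claw": [1,1,1,1,1,1,1,1,1,1,1,1,1]
}}

```text
time_s: 14.53
tool_pos: [520.2, 156.9, 102.8]
tool_rot: [-0.121, 0.993, -0.0, 0.0]
ft_force: [0.2, 0.2, -1.0]
width: 0.489
gripper_force: 83.5
```

```bash
python3 st.py
```

```text
14.53 [520.16 156.94 102.77] yaw_y 103.9 z [ 5.e-04  1.e-04 -1.e+00] q [ 0.08  0.17  1.92  0.    1.05 -1.73]
F [ 0.19  0.22 -0.99] Ftool [-0.24  0.17  0.99] M [-0.059 -0.069 -0.007] w 0.489 41.5 83.45451962309198
```

>>> {"fn": "servo_tool", "kwargs": {
  "slide": [
    [0,0,2],
    [0,0,2],
    [0,0,2],
    [0,0,1],
    [0,0,0],
    [0,0,0]
  ],
  "dr": [
    [0,0,0],
    [0,0,0],
    [0,0,0],
    [0,0,0],
    [0,0,0],
    [0,0,0]
  ],
  "claw": [1,1,1,1,1,1]
}}

```text
time_s: 15.03
tool_pos: [520.3, 157.0, 96.3]
tool_rot: [-0.121, 0.993, -0.0, 0.0]
ft_force: [-1.9, -0.5, 6.2]
width: 0.488
gripper_force: 84.1
```

>>> {"fn": "servo_tool", "kwargs": {
  "slide": [
    [0,0,1.5],
    [0,0,1.5],
    [0,0,1],
    [0,0,0],
    [0,0,0],
    [0,0,0]
  ],
  "dr": [
    [0,0,0],
    [0,0,0],
    [0,0,0],
    [0,0,0],
    [0,0,0],
    [0,0,0]
  ],
  "claw": [1,1,1,1,1,1]
}}

```text
time_s: 15.53
tool_pos: [520.4, 157.0, 93.1]
tool_rot: [-0.121, 0.993, -0.0, 0.0]
ft_force: [-5.4, -1.8, 10.1]
width: 0.486
gripper_force: 85.0
```

```bash
python3 st.py
```

```text
15.53 [520.41 156.99  93.06] yaw_y 103.91 z [ 5.e-04 -1.e-04 -1.e+00] q [ 0.08  0.19  1.92 -0.    1.03 -1.73]
F [-5.36 -1.85 10.14] Ftool [  5.64  -0.51 -10.15] M [-0.109  0.844 -0.004] w 0.486 41.3 84.97524532328498
```

Spring nearly full at about 11 N. I'll press firmly against the stop and ease the side load.

>>> {"fn": "servo_tool", "kwargs": {
  "slide": [
    [0.5,0,1],
    [0.3,0,1],
    [0,0,1],
    [0,0,0],
    [0,0,0],
    [0,0,0],
    [0,0,0]
  ],
  "dr": [
    [0,0,0],
    [0,0,0],
    [0,0,0],
    [0,0,0],
    [0,0,0],
    [0,0,0],
    [0,0,0]
  ],
  "claw": [1,1,1,1,1,1,1]
}}

```text
time_s: 16.12
tool_pos: [520.5, 157.0, 92.8]
tool_rot: [-0.121, 0.993, -0.0, 0.001]
ft_force: [-12.6, -0.7, 26.1]
width: 0.491
gripper_force: 86.7
```

```bash
python3 st.py; python3 fit.py
```

```text
16.12 [520.52 156.98  92.76] yaw_y 103.93 z [ 1.3e-03 -1.0e-04 -1.0e+00] q [ 0.08  0.19  1.92 -0.    1.03 -1.73]
F [-12.59  -0.69  26.13] Ftool [ 12.36   2.35 -26.14] M [-0.291  1.914  0.013] w 0.491 41.7 86.71595478494964
collar x range [-11.23739988  23.79181896] -13.183026526650087
spindle top seen in tool frame 3373
[ -0.37850323 -29.99309226 -55.25735466] [ 17.57916845  29.99931021 -45.26301342] ((8.542274475097656, 0.027559280395507812), (59.990177154541016, 17.86642074584961), 89.65528106689453)
kg ((450.0753479003906, 138.83511352539062), (26.005769729614258, 26.05304527282715), 14.619328498840332)
head y [-8.35641292  7.94466583] x 42.24335639378544
```

>>> {"fn": "servo_tool", "kwargs": {
  "slide": [
    [0.7,0,0],
    [0.7,0,0],
    [0,0,0],
    [0,0,0],
    [0,0,0],
    [0,0,0],
    [0,0,0],
    [0,0,0],
    [0,0,0],
    [0,0,0],
    [0,0,0],
    [0,0,0]
  ],
  "dr": [
    [0,0,0],
    [0,0,0],
    [0,0,0],
    [0,0,0],
    [0,0,0],
    [0,0,0],
    [0,0,0],
    [0,0,0],
    [0,0,0],
    [0,0,0],
    [0,0,0],
    [0,0,0]
  ],
  "claw": [1,1,1,1,1,1,1,1,1,1,1,1]
}}

```text
time_s: 17.17
tool_pos: [520.4, 156.9, 92.8]
tool_rot: [-0.121, 0.993, 0.0, 0.003]
ft_force: [-6.7, 0.7, 21.2]
width: 0.489
gripper_force: 86.0
```

```bash
python3 st.py
python3 - <<'E'
from h import *
c=cam("scene"); im=c["image"][120:210,215:335]; save(cv2.resize(im,None,fx=6,fy=6,interpolation=cv2.INTER_CUBIC),"end.png")
E
```

```text
17.17 [520.43 156.94  92.83] yaw_y 103.91 z [ 5.e-03  8.e-04 -1.e+00] q [ 0.08  0.19  1.93  0.    1.02 -1.73]
F [-6.68  0.69 21.25] Ftool [  6.21   2.27 -21.28] M [ 0.016  1.078 -0.014] w 0.489 41.6 85.9803470564384
```

View pics/end.png

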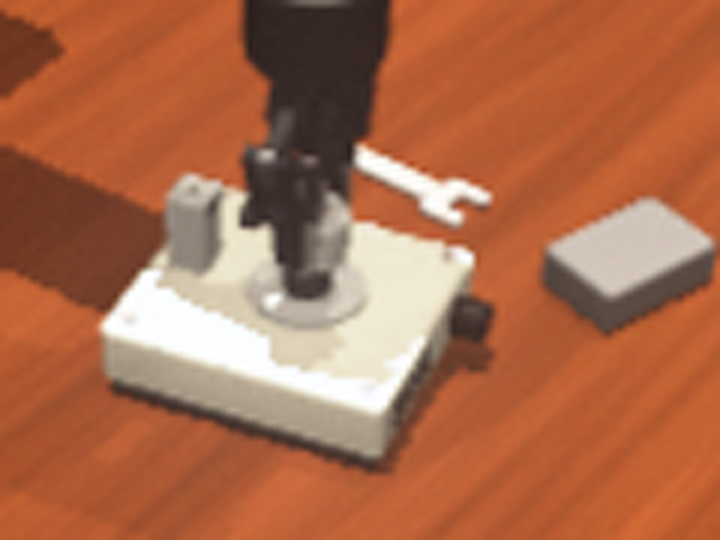

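The view shows the collar held down at the spindle foot (325,240), with the guide at (195,220); the spanner and box look undisturbed. It is pressing with about 21 N, above the 12 N spring, and is steady.

```bash
python3 -c "
from plant import robot
print(robot.sign_off())"
```

```text
the job is handed in; nothing more can be done
None
```

The collar is on the spindle flats with its thumbscrew towards the key guide, still gripped and held down with about 21 N against the fully pressed spring washer (underside about 80 mm above the bench); handed in after about 17 s of robot time, with no verdict returned.

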